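Take the felt wheel off the bench polisher and rack it

TASK

The bench polisher is unplugged, and the nut and outer washer are already off the shaft end that carries the cream felt wheel. Slide that wheel off the open end of the shaft and lower it gently, standing on edge, into an empty slot of the wooden wheel rack, so that it rests down on both dowels. Keep the felt off the gritty bench and leave everything else where it is.

Things in the scene. Friction and masses are not known exactly. Their poses are not given: they have to be found in the camera images.
- wheel: Cream felt wheel with a grey rim, the one to remove: disc of 150 mm diameter, 25 mm thick, about 0.25 kg, with an 18 mm bore. Origin at its centre, y along its axle, normal to the flat faces. It hangs upright on the 13 mm shaft, square to it and held only by friction, its centre 2.5 mm below the shaft axis (2.5 mm play all round). Pinch it across its faces at the top of the rim.
- polisher: Bench polisher, bolted down: grey motor (129 mm diameter, top 215 mm high) on a pedestal, a level shaft out of both ends. Origin under the middle of its base; y along the shaft, z up. Shaft axis: x = 0, z = 150 mm. The felt wheel and the open shaft end are on the -y side; the dark wheel on the +y side is clamped and stays.
- shaft_tip (a point): The rounded open end of the shaft, on its axis: polisher frame 0, -255, 150 mm, same axes. The wheel slides off along -y and is free once its centre is more than 12.5 mm past this point. Inwards from here: 13 mm shaft for 79 mm, then a fixed flange of 48 mm diameter (the wheel starts 2 to 16 mm clear of it), 20 mm shaft, and the motor's end cover 139 mm from the tip.
- rack: Wooden wheel rack, fixed to the bench: base 160 x 210 x 14 mm, four upright boards (130 mm along x, 10 mm thick, tops 100 mm high), so three slots 40 mm wide at y = -50, 0, +50 mm. Two dowels (16 mm diameter) run along y at x = -45 and +45 mm, axis 30 mm high. Origin under the middle of the base, y across the slots, z up. The +50 slot holds the spare wheel; the others are empty.
- slot_middle (a point): Where the centre of the felt wheel comes to rest in the empty middle slot, standing with its axle along y on both dowels: rack frame 0, 0, 99.5 mm (to about 3 mm); axes as rack.
- slot_end (a point): The same for the empty end slot: rack frame 0, -50, 99.5 mm; axes as rack. Either empty slot will do.
- spare: Dark spare wheel, loose, standing in the rack's slot at y = +50 mm: 110 mm diameter, 20 mm thick, its top 129 mm above the bench (the racked felt wheel's top is at 175 mm). Leave it there. Origin at its centre, y along its axle.
- dish: Round steel parts dish, 100 mm across and 22 mm high, with the washer and the nut in it; stays. Origin at the centre of its underside.
- compound: Brown bar of polishing compound in a cardboard sleeve, 47 x 120 x 37 mm; stays. Origin at its underside.
- tin: Blue tin of metal polish, 72 mm diameter, 55 mm high; stays. Origin at the centre of its underside.
- wrench: Steel open-ended wrench lying flat, 200 mm long along its x axis; stays. Origin under its middle.
There are look-alikes about, which are no part of the job. Leave any purple look-alike of the wheel alone.

How it is judged (in metres and radians):
On the way:
1. the felt wheel has been slid off the free end of the shaft (y of wheel in the frame of shaft_tip below -0.015 m), for 0.1 s.
At the end, for the whole second after the job is handed in: The felt wheel stands at rest on edge on both dowels in one of the two empty rack slots (centre within 15 mm across, 20 mm along, 85 to 112 mm above the bench; axle within 0.3 rad of the rack's y). Spare wheel within 20 mm; dish, compound, tin, wrench within 30 mm of their starts ((y of wheel in the frame of rack between -0.015 and 0.015 m or y of wheel in the frame of rack between -0.065 and -0.035 m) and x of wheel in the frame of rack between -0.02 and 0.02 m and z of wheel in the frame of rack between 0.085 and 0.112 m and angle between the y axis of wheel and the y axis of rack, either way round below 0.3 rad and linear speed of wheel below 0.03 m/s and angular speed of wheel below 0.3 rad/s and distance of spare from where it was at the start of the episode below 0.02 m and distance of each of dish, compound, tin, wrench from where it was at the start of the episode below 0.03 m); the robot touches nothing.
It fails at once if the felt wheel is down on the bench (its centre lower than its radius) (height (world z) of wheel below 0.077 m).
It fails at once if the felt wheel is dropped (falls faster than 0.6 m/s out of the fingers) or rammed into the rack (over 60 N) ((linear speed of wheel above 0.6 m/s and contact force between wheel and the fingers below 0.1 N) or contact force between wheel and rack above 60 N).
It fails at once if the spare wheel is disturbed (moved more than 20 mm) (distance of spare from where it was at the start of the episode above 0.02 m).
It fails at once if dish, compound, tin or wrench disturbed (moved more than 30 mm) (distance of any of dish, compound, tin, wrench from where it was at the start of the episode above 0.03 m).
It also fails if it takes over 46 s, if anything falls off the work surface, if the arm or the gripper's body presses on something with over 40 N, if the wrist force passes 120 N, or if a joint passes its speed limit or range.

ROBOT

A 6-joint arm with a two-finger parallel gripper is mounted at the origin on the work surface. World frame = base frame: x ahead of the robot, y to its left, z up, the work surface at z = 0. Lengths are in mm, angles in rad, forces in N, time in s.
With the tool pointing down it reaches from about 350 to 875 mm from the base axis. Payload 4.2 kg.
Tool frame: the origin (TCP) lies at the very end of the fingers, on their centre line; the grasp point (between the pads) lies 19 mm behind it; z points along the fingers, y is the direction in which the jaws open and shut (so a half turn about z gives the same grasp; the last joint's range is limited). The gripper opens to 85 mm and grips with 20 to 120 N. Pads are 22 mm wide; open, the fingers measure 114 mm over their backs; the gripper's body (76 mm by 85 mm) begins 54 mm behind the grasp point. The pads swing forward as they close: fully open they stand 13 mm farther back than shut.
Start: joints at [1.403, 0.385, 0.008, 0, -1.194, -0.259], TCP at [258.691, 568.927, 231.312] pointing down, gripper open.
Joint ranges: [-3.14, 3.14], [-1.21, 2.06], [-1.07, 1.41], [-3.16, 2.05], [-2.99, -0.16], [-3.1, 3.1]. Speed limits (rad/s): [2.79, 2.79, 3.14, 3.14, 3.14, 3.14].

INTERFACE

Orientations are given as a unit quaternion [x, y, z, w].
In Python, from bench import read_state, get_image, camera_params, job_done gives the robot as it stands.
- The arm moves only by the tool send_rows, never from a script. Its arguments are lists of equal length, an entry for each row: "translation": the shift along the tool's x, y, z in m, a list of three; "yaw": the turn about the tool's z in degrees; "fingers": the closure in counts, from 0 (fully open) to 255 (shut). A call has 1 to 12 rows; each row is the pose to reach, as a shift and turn from the pose measured when the call began, along the tool's axes at that moment; what a row does not reach only later rows make up. A row lasts 1/10 s, in which the tool goes at most 50 mm and 8.59 degrees, less where a joint would pass 70% of its speed; a pose out of reach is approached as far as the arm can. A call with a gripper value outside its range is refused whole. The fingers move at their own pace and stop on an object; the grip force is fixed at half the most. Time passes only in rows, so rows that repeat a pose let the fingers close. It gives the time, the measured TCP pose, the force and the opening at its end, in the units of the state.
- read_state(): the state, without advancing time (a new reading comes with each control period).
- get_image(name): name is "scene" or "side" or "wrist"; returns the picture (420x560x3 uint8, blue, green, red); there is no depth.
- camera_params(name): a dict with "mtx" (3x3 intrinsics, pixels), "rvec" (rotation vector, rad) and "tvec" (3), from world to camera coordinates, as OpenCV has them; the wrist camera has in their place "tool_from_camera" (4x4, takes a point from camera to tool coordinates, whose origin is the TCP and whose axes are the flange's). Camera axes: x right, y down, z forward; pixel columns grow to the right and rows downward; lengths in mm; the calibration is good to about 2 mm. A picture is of the moment at which its call begins: read the wrist's pose just before it. camera_params takes no time and is no camera call.
- job_done(): hands the job in, once; it reports no verdict.
The state is a dict: "clock": time; "joints": joint angles; "joint_vel": joint speeds; "joint_efforts": joint torques, N m; "position": TCP position; "ee_rot": TCP orientation; "contact_force": force on the tool from outside, world axes, zero at the start; "wrist_torque": the same for the moment, N m; "gripper_width": finger opening in mm.
Only numpy, scipy, OpenCV 4.12 (cv2) and the standard library are available. Lean on these libraries where they do the work, as an engineer would, in place of code of your own. Each camera call takes 0.05 s, during which the arm holds its last target.

## Working session

There is one attempt and no reset: what is moved stays moved. The work goes in short steps, Python scripts to look and compute and a tool call to move; the robot and the scene stay as the last step left them, time stands still between calls to the robot, and variables do not carry over. Pictures are saved under pics/ and viewed, and the job is handed in when it is done.

Besides the shell and the picture viewer there is one more tool, called after "Request:" by a JSON object that holds its "fn" and its "kwargs". send_rows: Moves the arm, as the interface text tells. Its arguments: {"type":"object","properties":{"translation":{"type":"array","items":{"type":"array","items":{"type":"number"}}},"yaw":{"type":"array","items":{"type":"number"}},"fingers":{"type":"array","items":{"type":"number"}}},"required":["translation","yaw","fingers"]}

```bash
mkdir -p pics; ls; python3 - <<'E'
from bench import *
import cv2
s=read_state(); print(s)
for n in ["scene","side","wrist"]:
    cv2.imwrite(f"pics/{n}0.png",get_image(n)); print(n,camera_params(n))
E
```

```text
pics
{'clock': 0.0, 'joints': array([ 1.40260211e+00,  3.85538623e-01,  6.62037008e-03, -5.26251586e-04,
       -1.19400989e+00, -2.58561777e-01]), 'joint_vel': array([-0.00050578, -0.00087132,  0.00195278,  0.00019923,  0.00031199,
        0.00095821]), 'joint_efforts': array([ 4.43934732e-04, -3.92289913e+01,  1.88398236e+01,  4.18628991e+00,
       -4.65609526e-03, -3.76256978e-06]), 'position': array([258.45366953, 568.40454533, 230.22624004]), 'ee_rot': array([ 9.77300013e-01, -2.11857234e-01, -1.96169706e-04,  1.07586633e-03]), 'contact_force': array([ 1.16369366, -0.29631997, -0.32195287]), 'wrist_torque': array([-0.02296678,  0.03764129, -0.03927307]), 'gripper_width': 85.81253568467766}
scene {'mtx': array([[525.43294739,   0.        , 269.51539243],
       [  0.        , 525.43294739, 215.58845528],
       [  0.        ,   0.        ,   1.        ]]), 'rvec': array([ 1.55465954,  1.94688188, -0.83053158]), 'tvec': array([ 118.55286791, -307.89413922, 1743.39622132])}
side {'mtx': array([[412.75405639,   0.        , 276.30511146],
       [  0.        , 412.75405639, 211.96850813],
       [  0.        ,   0.        ,   1.        ]]), 'rvec': array([ 0.30136899, -2.88096138,  0.97562984]), 'tvec': array([ 578.14229977,  124.62634966, 1049.65609368])}
wrist {'mtx': array([[314.95002728,   0.        , 278.24798685],
       [  0.        , 314.95002728, 214.56158254],
       [  0.        ,   0.        ,   1.        ]]), 'tool_from_camera': array([[ 6.40597327e-05, -9.65300243e-01, -2.61142559e-01,
         6.62966356e+01],
       [ 9.99999726e-01, -1.30578492e-04,  7.27982319e-04,
         2.13084218e-01],
       [-7.36821112e-04, -2.61142534e-01,  9.65299971e-01,
        -1.42063175e+02],
       [ 0.00000000e+00,  0.00000000e+00,  0.00000000e+00,
         1.00000000e+00]])}
```

View pics/scene0.png

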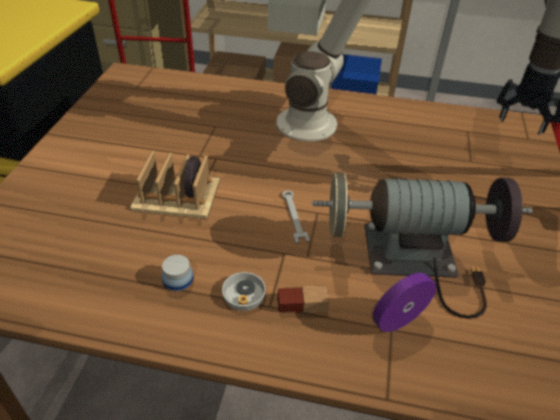

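View pics/side0.png

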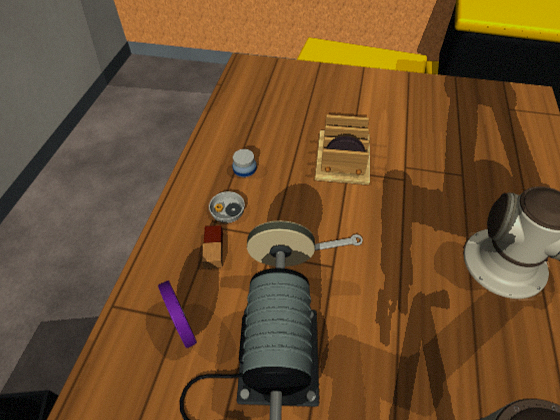

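View pics/wrist0.png

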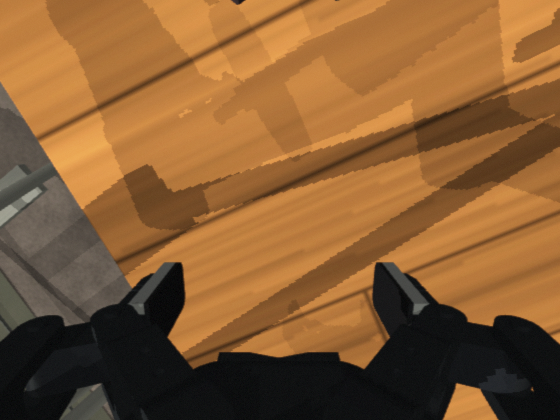

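The scene view shows the cream wheel at about (340,205) on the shaft. Its open tip is near (315,204). The rack is at (177,185) with the dark spare on its right, the tin at (177,272), the dish at (243,292), the compound at (302,299) and the wrench at (296,216).

Things that could be taken for the wheel:
- Cream disc on the shaft at (340,205). This is the target.
- Purple disc at (405,303). This is the look-alike.
- Dark clamped wheel at (505,210).
- Dark spare at (192,177).

Next I'll take close crops.

```bash
python3 - <<'E'
import cv2
a=cv2.imread("pics/scene0.png");b=cv2.imread("pics/side0.png")
def c(im,x,y,w,h,f,n):
    o=cv2.resize(im[y:y+h,x:x+w],None,fx=f,fy=f,interpolation=cv2.INTER_CUBIC)
    step=10
    for i in range(0,w,step):
        cv2.line(o,(i*f,0),(i*f,6 if (x+i)%50 else 14),(0,255,255),1)
        if (x+i)%20==0: cv2.putText(o,str(x+i),(i*f,24),0,.4,(0,255,255),1)
    for j in range(0,h,step):
        cv2.line(o,(0,j*f),(6,j*f),(0,255,255),1)
        if (y+j)%20==0: cv2.putText(o,str(y+j),(8,j*f+4),0,.4,(0,255,255),1)
    cv2.imwrite(n,o)
c(a,300,160,150,120,5,"pics/s_wheel.png")
c(a,120,140,110,80,7,"pics/s_rack.png")
c(b,300,100,90,90,6,"pics/d_rack.png")
c(b,230,210,100,190,3,"pics/d_wheel.png")
c(a,430,160,120,120,5,"pics/s_far.png")
E
```

```text
(no output)
```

View pics/s_wheel.png

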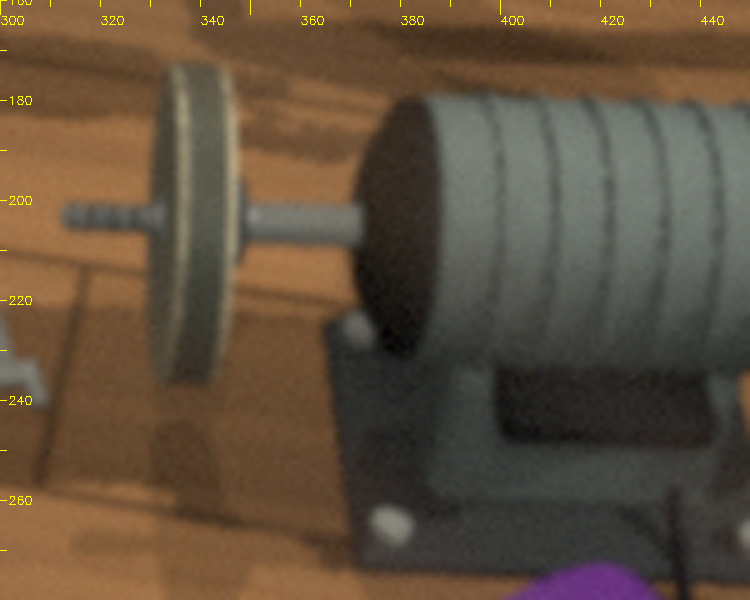

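View pics/s_rack.png

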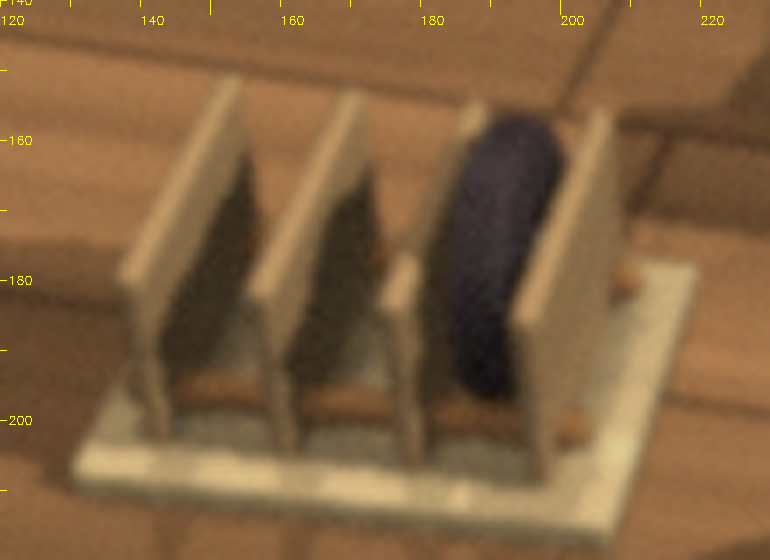

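View pics/d_rack.png

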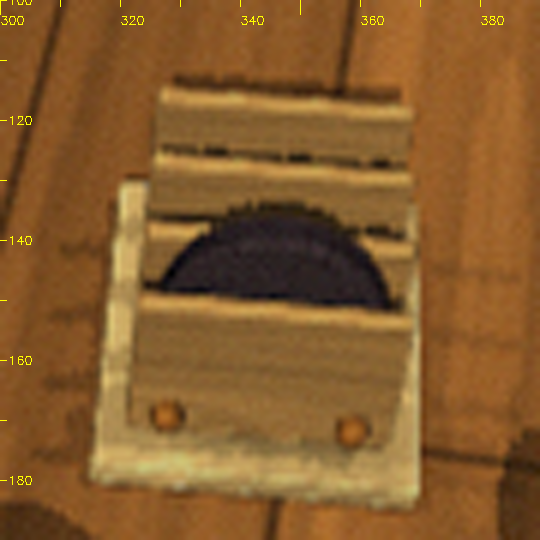

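View pics/d_wheel.png

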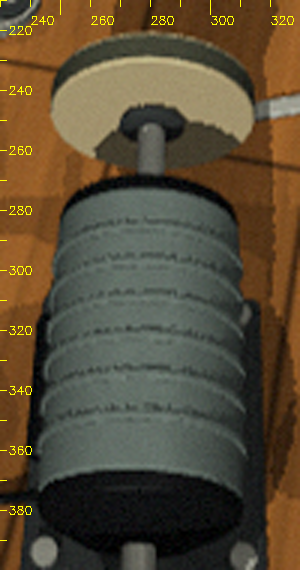

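View pics/s_far.png

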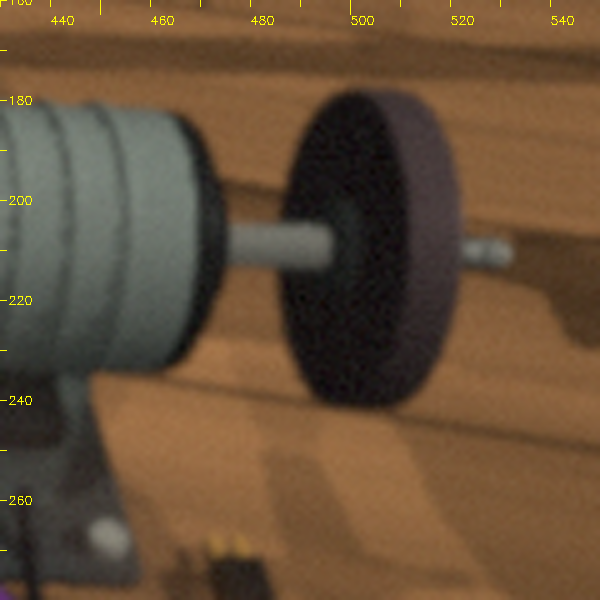

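The crops confirm the target: a cream-faced, grey-rimmed disc on the shaft with its tip at (313,203). The rack's left two slots are empty and the spare sits in the right one. I'll fit both poses from these pixels.

```bash
cat > h.py <<'E'
import numpy as np, cv2
from scipy.optimize import least_squares
from bench import camera_params
P={n:camera_params(n) for n in("scene","side")}
def proj(n,X):
    p=P[n]; return cv2.projectPoints(np.float64(X).reshape(-1,1,3),p["rvec"],p["tvec"],p["mtx"],None)[0].reshape(-1,2)
def T(q,X):
    X=np.float64(X).reshape(-1,3); c,s=np.cos(q[2]),np.sin(q[2])
    return np.c_[q[0]+c*X[:,0]-s*X[:,1],q[1]+s*X[:,0]+c*X[:,1],X[:,2]]
E
cat > fit.py <<'E'
from h import *
ys=[-75,-25,25,75]
S3=[(65,y,100) for y in ys]+[(-65,y,100) for y in ys]
S2=np.array([(139.3,179.3),(157.4,180.7),(176.9,181.4),(195.4,184.3),(153.1,151.4),(170.3,153.9),(188.3,155),(205.7,156.4)])
D3=[(65,75,100),(-65,75,100),(65,-75,100),(-65,-75,100),(65,-25,100),(-65,-25,100)]
D2=np.array([(323.7,149.7),(368.8,153),(327,115.8),(368.7,118),(325.8,127.2),(368.7,129.7)])
def f(q): return np.r_[(proj("scene",T(q,S3))-S2).ravel(),(proj("side",T(q,D3))-D2).ravel()]
for fn in (f,lambda q:f(q)[:16],lambda q:f(q)[16:]):
    r=least_squares(fn,[450,-300,0],x_scale=[100,100,.1],loss="soft_l1"); print("rack",r.x.round(3),np.abs(r.fun).max().round(2))
# polisher
sc=np.array([(371,204.8),(486,209.3),(528,210.4)]); sd=np.array([(280,260),(279.3,268),(276,396.7)])
def line(n,q,pts):
    a,b=proj(n,T(q,[(0,-200,150),(0,200,150)])); d=(b-a)/np.linalg.norm(b-a); v=pts-a
    return v[:,0]*d[1]-v[:,1]*d[0]
def g(q): return np.r_[(proj("scene",T(q,[(0,-255,150)]))-[312.8,203]).ravel(),line("scene",q,sc),line("side",q,sd)]
r=least_squares(g,[450,200,0],x_scale=[100,100,.1]); print("pol",r.x.round(3),r.fun.round(2))
q=r.x; print("tip",T(q,[(0,-255,150)]).round(1))
a=cv2.imread("pics/scene0.png");b=cv2.imread("pics/side0.png")
t=np.linspace(0,2*np.pi,60)
yw=-197
for n,im in(("scene",a),("side",b)):
  im=cv2.resize(im,None,fx=4,fy=4,interpolation=cv2.INTER_CUBIC)
  def pl(X,c): cv2.polylines(im,[np.int32(proj(n,T(q,X))*4+1.5)],False,c,1)
  for y in(yw-12.5,yw+12.5): pl(np.c_[75*np.cos(t),0*t+y,147.5+75*np.sin(t)],(0,0,255))
  for y in(-116,116): pl(np.c_[64.5*np.cos(t),0*t+y,150+64.5*np.sin(t)],(0,255,0))
  pl(np.c_[24*np.cos(t),0*t-176,150+24*np.sin(t)],(255,255,0))
  pl([(0,-255,150),(0,255,150)],(255,0,255))
  cv2.imwrite(f"pics/ov_{n}.png",im[600:1120,1200:2000] if n=="scene" else im[850:1440,900:1400])
E
python3 fit.py
```

```text
rack [ 4.43442e+02 -2.86988e+02  9.40000e-02] 2.74
rack [ 4.46837e+02 -2.86335e+02  9.60000e-02] 1.99
rack [ 4.41501e+02 -2.85700e+02  9.00000e-02] 1.1
pol [5.10583e+02 3.53110e+02 1.82000e-01] [ 0.03 -0.78 -0.57 -1.09 -0.74  0.57  0.13  1.02]
tip [[556.6 102.3 150. ]]
```

View pics/ov_scene.png

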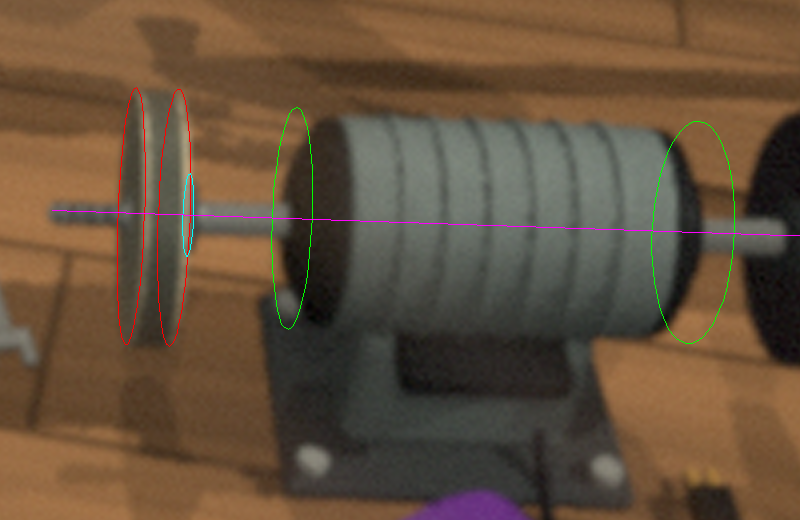

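View pics/ov_side.png

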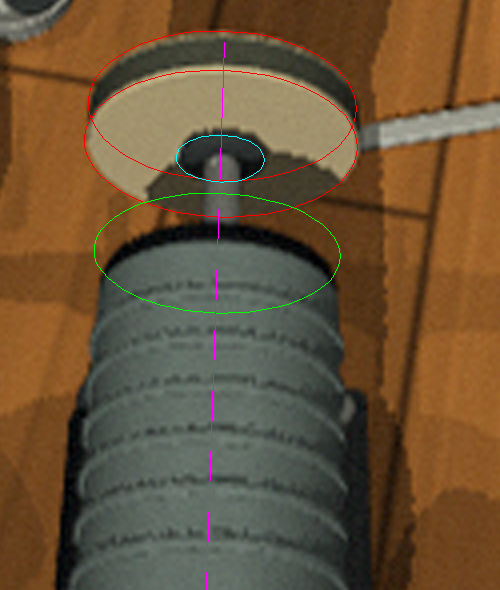

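The fit holds up in both views. The wheel rings at shaft y≈-197 match the cream disc edges, with the side-view rim at overlay 85–357 and the scene rim at overlay 118–190. The flange lines up too. The tapered motor cover explains the green ring mismatch.

Polisher: about (510.6, 353.1), yaw 0.182. Rack: about (443, -287), yaw 0.094. Now I'll plan the first move.

```bash
cat > plan.py <<'E'
from h import *
from bench import read_state
from scipy.spatial.transform import Rotation as R
def plan(tgt,yaw=None):
    s=read_state(); Rm=R.from_quat(s["ee_rot"]).as_matrix()
    d=Rm.T@(np.float64(tgt)-s["position"])
    out={"t":round(s["clock"],2),"pos":s["position"].round(1),"shift_m":(d/1000).round(4),"F":s["contact_force"].round(1),"w":round(s["gripper_width"],1)}
    if yaw is not None:
        a=np.arctan2(Rm[1,0],Rm[0,0]); out["yaw_deg"]=round(-np.degrees((yaw-a+np.pi)%(2*np.pi)-np.pi),2)
    return out
POL=[510.583,353.11,.182]
E
python3 - <<'E'
from plan import *
w=T(POL,[(0,-197,147.5)])[0]; print(w)
print(plan([w[0],w[1],310],.182))
E
```

```text
[546.23938958 159.36371776 147.5       ]
{'t': 0.15, 'pos': array([258.5, 568.6, 230.5]), 'shift_m': array([ 0.4313,  0.2535, -0.079 ]), 'F': array([0.8, 0.2, 0. ]), 'w': 85.7, 'yaw_deg': np.float64(-34.89)}
```

Request:
{"fn": "send_rows", "kwargs": {"translation": [[0, 0, -0.04], [0.02, 0.012, -0.08], [0.06, 0.035, -0.08], [0.1, 0.059, -0.08], [0.14, 0.082, -0.08], [0.18, 0.106, -0.08], [0.22, 0.129, -0.08], [0.26, 0.153, -0.08], [0.3, 0.176, -0.08], [0.34, 0.2, -0.08], [0.38, 0.223, -0.08], [0.415, 0.244, -0.08]], "yaw": [0, 0, -4, -8, -12, -16, -20, -24, -28, -32, -34.9, -34.9], "fingers": [0, 0, 30, 70, 70, 70, 70, 70, 70, 70, 70, 70]}}

```text
clock: 1.35
position: [536.1, 172.7, 310.7]
ee_rot: [0.996, 0.091, -0.001, 0.001]
contact_force: [1.6, 1.1, 0.1]
gripper_width: 62.0
```

```bash
python3 - <<'E'
from plan import *
w=T(POL,[(0,-197,147.5)])[0]
print(plan([w[0],w[1],290],.182))
E
```

```text
{'t': 1.35, 'pos': array([536.1, 172.7, 310.7]), 'shift_m': array([0.0076, 0.015 , 0.0207]), 'F': array([1.6, 1.1, 0.1]), 'w': 62.0, 'yaw_deg': np.float64(0.03)}
```

Request:
{"fn": "send_rows", "kwargs": {"translation": [[0.0075, 0.015, 0.02], [0.0075, 0.015, 0.02], [0.0075, 0.015, 0.02]], "yaw": [0, 0, 0], "fingers": [70, 70, 70]}}

```text
clock: 1.65
position: [546.0, 158.9, 290.1]
ee_rot: [0.996, 0.091, -0.001, 0.001]
contact_force: [0.7, -0.3, 0.7]
gripper_width: 61.9
```

```bash
python3 - <<'E'
from plan import *
from bench import *
w=T(POL,[(0,-197,147.5)])[0]
print(plan([w[0],w[1],290],.182))
cv2.imwrite("pics/wrist1.png",cv2.resize(get_image("wrist"),None,fx=1.4,fy=1.4))
E
```

```text
{'t': 1.65, 'pos': array([546. , 158.9, 290.1]), 'shift_m': array([ 0.0003, -0.0004,  0.0001]), 'F': array([ 0.7, -0.3,  0.7]), 'w': 61.9, 'yaw_deg': np.float64(-0.03)}
```

View pics/wrist1.png

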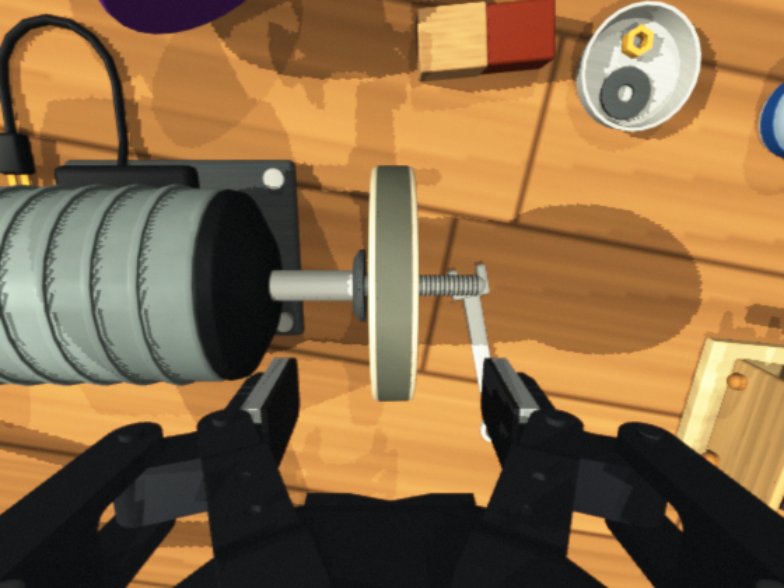

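The wrist view shows the wheel centred at column 394 of 390 in the enlargement, so about 2 mm toward tool +y. The shaft is level at row 285, so the yaw is right, and the fingers straddle the wheel. I'll check the shaft's lateral offset with rays.

```bash
cat >> plan.py <<'E'
from bench import camera_params
WC=camera_params("wrist")
def wray(uv,z,s):
    """world point at height z seen at wrist pixel uv"""
    Rm=R.from_quat(s["ee_rot"]).as_matrix(); M=WC["tool_from_camera"]
    d=Rm@M[:3,:3]@np.linalg.solve(WC["mtx"],[uv[0],uv[1],1]); o=s["position"]+Rm@M[:3,3]
    return o+d*(z-o[2])/d[2]
def inv(q,p):
    c,s=np.cos(q[2]),np.sin(q[2]); x,y=p[0]-q[0],p[1]-q[1]; return np.array([c*x+s*y,-s*x+c*y])
E
python3 - <<'E'
from plan import *
s=read_state()
for n,uv,z in [("tip",(487,285),150),("shaft",(425,285),150),("wheel top center",(394,283),222),("wheel left edge",(370,283),222),("r",(419,283),222),("flange",(356,285),150),("nearbot rim",(394,400),147.5),("far rim",(394,167),147.5)]:
    p=wray(np.array(uv)/1.4,z,s); print(n,p.round(1),inv(POL,p).round(1))
E
```

```text
tip [557.6  95.7 150. ] [  -0.3 -261.7]
shaft [550.2 135.9 150. ] [  -0.3 -220.8]
wheel top center [564.  160.1 222. ] [  17.6 -199.5]
wheel left edge [561.8 171.7 222. ] [  17.6 -187.7]
r [566.2 148.  222. ] [  17.6 -211.7]
flange [542.  180.6 150. ] [  -0.4 -175.4]
nearbot rim [463.  140.2 147.5] [ -85.3 -200.7]
far rim [619.7 169.7 147.5] [  74.2 -200.2]
```

Request:
{"fn": "send_rows", "kwargs": {"translation": [[0.0, 0.0025, 0.03], [0.0, 0.0025, 0.06], [0.0, 0.0025, 0.085], [0.0, 0.0025, 0.1], [0.0, 0.0025, 0.104], [0.0, 0.0025, 0.104]], "yaw": [0, 0, 0, 0, 0, 0], "fingers": [70, 70, 70, 70, 70, 70]}}

```text
clock: 2.3
position: [546.4, 158.0, 187.5]
ee_rot: [0.996, 0.092, -0.0, 0.001]
contact_force: [-0.0, 0.1, -0.1]
gripper_width: 61.7
```

```bash
python3 - <<'E'
from plan import *
from bench import *
s=read_state();print(plan([546.6,156.9,186],.182))
for n in("wrist","side"): cv2.imwrite(f"pics/{n}2.png",cv2.resize(get_image(n),None,fx=1.4,fy=1.4))
E
```

```text
{'t': 2.3, 'pos': array([546.4, 158. , 187.5]), 'shift_m': array([0.    , 0.0011, 0.0015]), 'F': array([-0. ,  0.1, -0.1]), 'w': 61.7, 'yaw_deg': np.float64(0.15)}
```

View pics/wrist2.png

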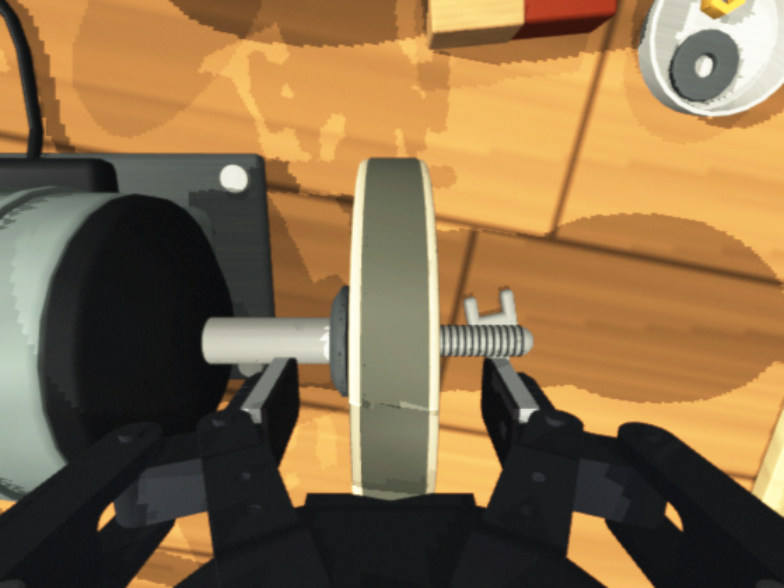

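View pics/side2.png

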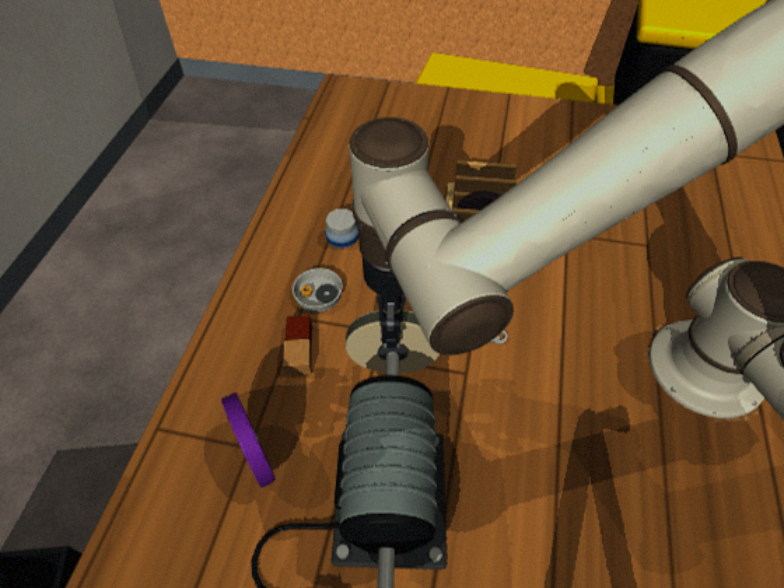

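Fingers straddle the wheel rim, with the wheel centre column at about 396 and the jaw centre at 390. I'll shift 2 mm and close.

Request:
{"fn": "send_rows", "kwargs": {"translation": [[0.0, 0.002, 0.001], [0.0, 0.002, 0.001], [0.0, 0.002, 0.001], [0.0, 0.002, 0.001], [0.0, 0.002, 0.001], [0.0, 0.002, 0.001], [0.0, 0.002, 0.001], [0.0, 0.002, 0.001]], "yaw": [0, 0, 0, 0, 0, 0, 0, 0], "fingers": [70, 130, 170, 200, 255, 255, 255, 255]}}

```text
clock: 3.2
position: [547.8, 156.1, 188.0]
ee_rot: [0.996, 0.092, 0.001, 0.0]
contact_force: [-0.2, 0.7, 4.9]
gripper_width: 24.5
```

```bash
python3 - <<'E'
from plan import *
from bench import *
s=read_state();print(plan([546.6,156.9,186],.182), s["wrist_torque"].round(2))
cv2.imwrite(f"pics/wrist3.png",cv2.resize(get_image("wrist"),None,fx=1.4,fy=1.4))
E
```

```text
{'t': 3.2, 'pos': array([547.8, 156.1, 188. ]), 'shift_m': array([-0.001, -0.001,  0.002]), 'F': array([-0.2,  0.7,  4.9]), 'w': 24.5, 'yaw_deg': np.float64(0.13)} [ 0.14  0.1  -0.  ]
```

View pics/wrist3.png

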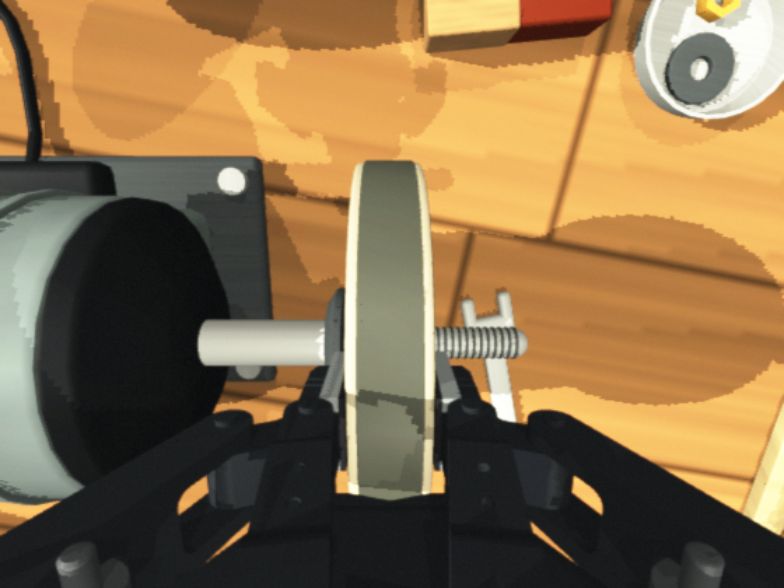

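The jaws are on the wheel at 24.5 mm with 5 N of upward preload. I'll lift about 2.5 mm to centre the bore on the shaft.

Request:
{"fn": "send_rows", "kwargs": {"translation": [[0, 0, -0.001], [0, 0, -0.002], [0, 0, -0.0025], [0, 0, -0.0025]], "yaw": [0, 0, 0, 0], "fingers": [255, 255, 255, 255]}}

```text
clock: 3.65
position: [547.4, 155.9, 189.9]
ee_rot: [0.996, 0.092, 0.001, 0.001]
contact_force: [-0.3, 0.4, -0.9]
gripper_width: 24.4
```

```bash
python3 - <<'E'
from plan import *
d=-np.array([-np.sin(.182),np.cos(.182)])*100
s=read_state(); print(plan(s["position"]+[d[0],d[1],0],.182), s["wrist_torque"].round(2))
E
```

```text
{'t': 3.65, 'pos': array([547.4, 155.9, 189.9]), 'shift_m': array([-0.0002,  0.1   ,  0.0001]), 'F': array([-0.3,  0.4, -0.9]), 'w': 24.4, 'yaw_deg': np.float64(0.12)} [-0.04  0.01 -0.06]
```

Request:
{"fn": "send_rows", "kwargs": {"translation": [[0, 0, -0.001], [0, 0.003, -0.001], [0, 0.008, -0.001], [0, 0.014, -0.001], [0, 0.02, -0.001], [0, 0.02, -0.001]], "yaw": [0, 0, 0, 0, 0, 0], "fingers": [255, 255, 255, 255, 255, 255]}}

```text
clock: 4.25
position: [551.1, 135.3, 190.9]
ee_rot: [0.996, 0.091, 0.001, 0.001]
contact_force: [0.2, -1.8, -2.5]
gripper_width: 24.2
```

```bash
python3 - <<'E'
from plan import *
from bench import *
s=read_state();print(plan([546.6,156.9,186],.182), s["wrist_torque"].round(2))
cv2.imwrite(f"pics/wrist4.png",cv2.resize(get_image("wrist"),None,fx=1.4,fy=1.4))
E
```

```text
{'t': 4.25, 'pos': array([551.1, 135.3, 190.9]), 'shift_m': array([-0.0005, -0.0221,  0.0049]), 'F': array([ 0.2, -1.8, -2.5]), 'w': 24.2, 'yaw_deg': np.float64(0.05)} [-0.03 -0.03 -0.05]
```

View pics/wrist4.png

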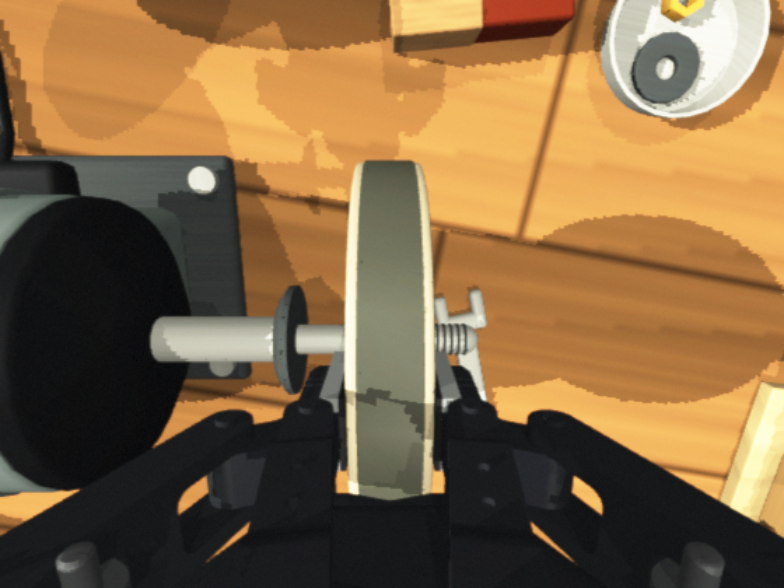

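The wheel moves with the fingers: there's now a gap to the flange at (290,340), and the full 2.5 N weight is carried. I'll slide it clear.

Request:
{"fn": "send_rows", "kwargs": {"translation": [[0, 0.006, 0], [0, 0.014, 0], [0, 0.023, 0], [0, 0.032, 0], [0, 0.041, 0], [0, 0.05, 0], [0, 0.06, 0], [0, 0.07, 0], [0, 0.08, 0], [0, 0.088, 0], [0, 0.088, 0]], "yaw": [0, 0, 0, 0, 0, 0, 0, 0, 0, 0, 0], "fingers": [255, 255, 255, 255, 255, 255, 255, 255, 255, 255, 255]}}

```text
clock: 5.4
position: [567.3, 48.1, 191.0]
ee_rot: [0.996, 0.091, 0.001, 0.001]
contact_force: [-0.2, -0.4, -1.1]
gripper_width: 23.9
```

```bash
python3 - <<'E'
from plan import *
from bench import *
s=read_state();print(plan([546.6,156.9,186],.182), s["wrist_torque"].round(2), inv(POL,s["position"]))
for n in("wrist","scene"): cv2.imwrite(f"pics/{n}5.png",cv2.resize(get_image(n),None,fx=1.4,fy=1.4))
E
```

```text
{'t': 5.4, 'pos': array([567.3,  48.1, 191. ]), 'shift_m': array([-0.0007, -0.1108,  0.0048]), 'F': array([-0.2, -0.4, -1.1]), 'w': 23.9, 'yaw_deg': np.float64(-0.01)} [0.06 0.04 0.03] [   0.54479999 -310.2782048 ]
```

View pics/scene5.png

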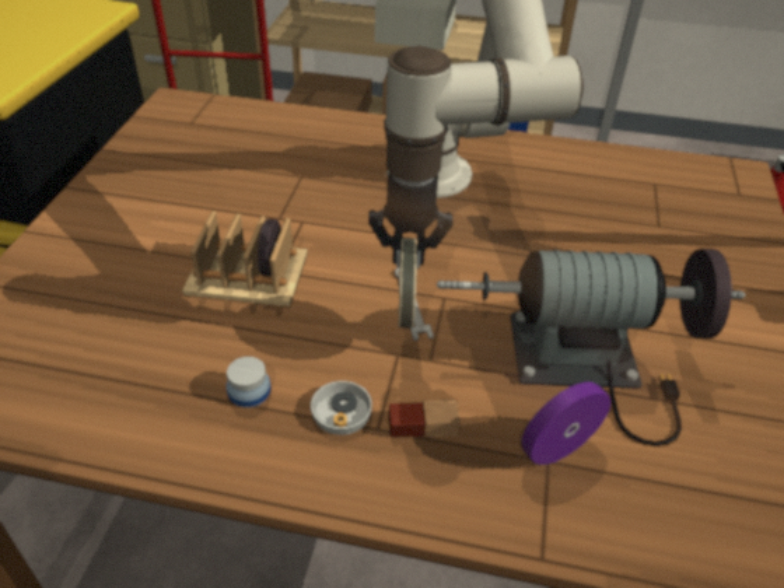

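View pics/wrist5.png

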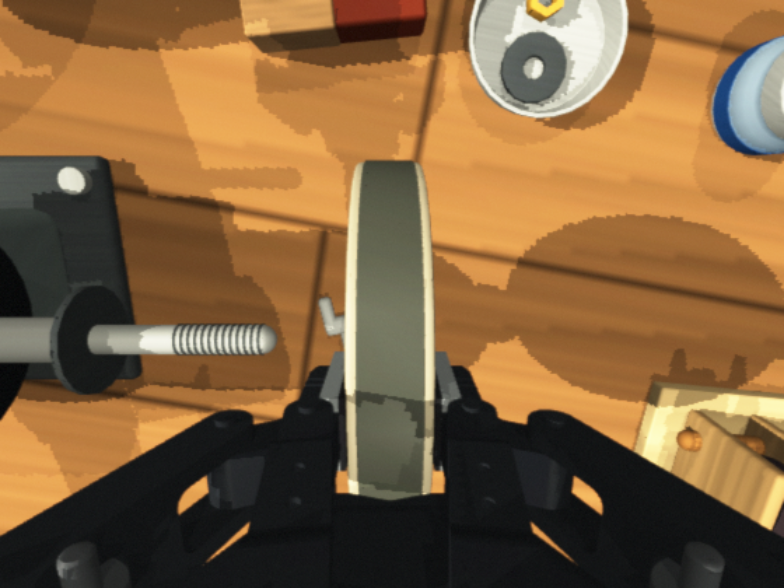

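The wheel is off: the scene shows the bare shaft tip at (440,284) and the disc hanging at (408,280). I'll use the end slot, which is farther from the spare. Lift and carry.

```bash
python3 - <<'E'
from plan import *
RK=[443.5,-287,.094]
w=T(RK,[(0,-50,99.5)])[0]; print(w)
print(plan([w[0],w[1],290],.094))
E
```

```text
[ 448.19308152 -336.77926261   99.5       ]
{'t': 5.5, 'pos': array([567.2,  49. , 191. ]), 'shift_m': array([-0.1869,  0.3578, -0.0988]), 'F': array([ 0.1, -1.2, -2.1]), 'w': 24.4, 'yaw_deg': np.float64(5.08)}
```

Request:
{"fn": "send_rows", "kwargs": {"translation": [[0, 0, -0.02], [0, 0, -0.05], [-0.006, 0.012, -0.08], [-0.018, 0.035, -0.1], [-0.035, 0.067, -0.1], [-0.053, 0.101, -0.1], [-0.071, 0.136, -0.1], [-0.089, 0.17, -0.1], [-0.106, 0.203, -0.1], [-0.124, 0.237, -0.1], [-0.14, 0.268, -0.1], [-0.156, 0.299, -0.1]], "yaw": [0, 0, 0, 0.5, 1, 1.5, 2, 2.5, 3, 3.5, 4, 4.5], "fingers": [255, 255, 255, 255, 255, 255, 255, 255, 255, 255, 255, 255]}}

```text
clock: 6.7
position: [467.5, -274.2, 291.3]
ee_rot: [0.999, 0.052, 0.001, 0.0]
contact_force: [1.5, 0.5, -2.0]
gripper_width: 24.3
```

```bash
python3 - <<'E'
from plan import *
RK=[443.5,-287,.094]
w=T(RK,[(0,-50,99.5)])[0]
print(plan([w[0],w[1],290],.094))
E
```

```text
{'t': 6.7, 'pos': array([ 467.5, -274.2,  291.3]), 'shift_m': array([-0.0257,  0.0602,  0.0013]), 'F': array([ 1.5,  0.5, -2. ]), 'w': 24.3, 'yaw_deg': np.float64(0.6)}
```

Request:
{"fn": "send_rows", "kwargs": {"translation": [[-0.01, 0.025, 0], [-0.019, 0.045, 0], [-0.025, 0.058, 0], [-0.0255, 0.06, 0.001], [-0.0255, 0.06, 0.001], [-0.0255, 0.06, 0.001]], "yaw": [0.3, 0.6, 0.6, 0.6, 0.6, 0.6], "fingers": [255, 255, 255, 255, 255, 255]}}

```text
clock: 7.3
position: [448.7, -335.8, 290.2]
ee_rot: [0.999, 0.047, 0.001, 0.0]
contact_force: [-0.6, 0.1, -2.2]
gripper_width: 23.9
```

```bash
python3 - <<'E'
from plan import *
from bench import *
RK=[443.5,-287,.094]
w=T(RK,[(0,-50,99.5)])[0]
print(plan([w[0],w[1],290],.094))
for n in("wrist","scene","side"): cv2.imwrite(f"pics/{n}6.png",cv2.resize(get_image(n),None,fx=1.4,fy=1.4))
E
```

```text
{'t': 7.3, 'pos': array([ 448.7, -335.8,  290.2]), 'shift_m': array([-0.0006,  0.001 ,  0.0002]), 'F': array([-0.6,  0.1, -2.2]), 'w': 23.9, 'yaw_deg': np.float64(0.06)}
```

View pics/wrist6.png

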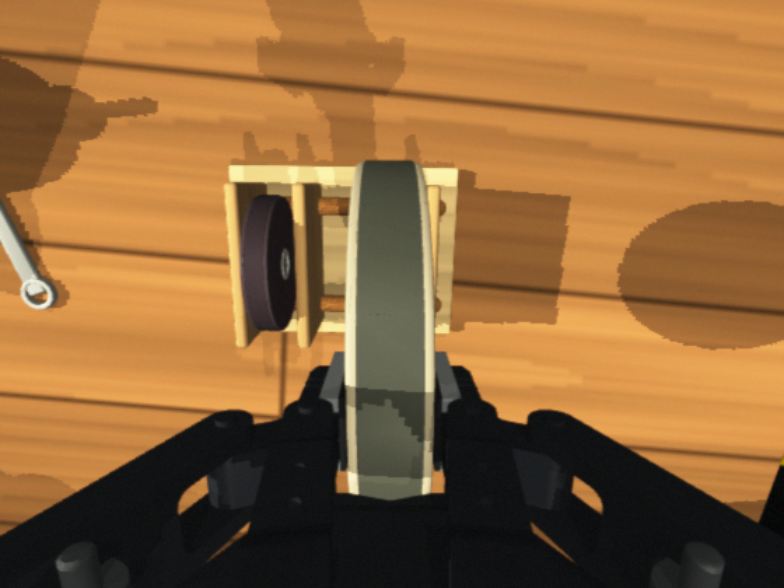

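View pics/scene6.png

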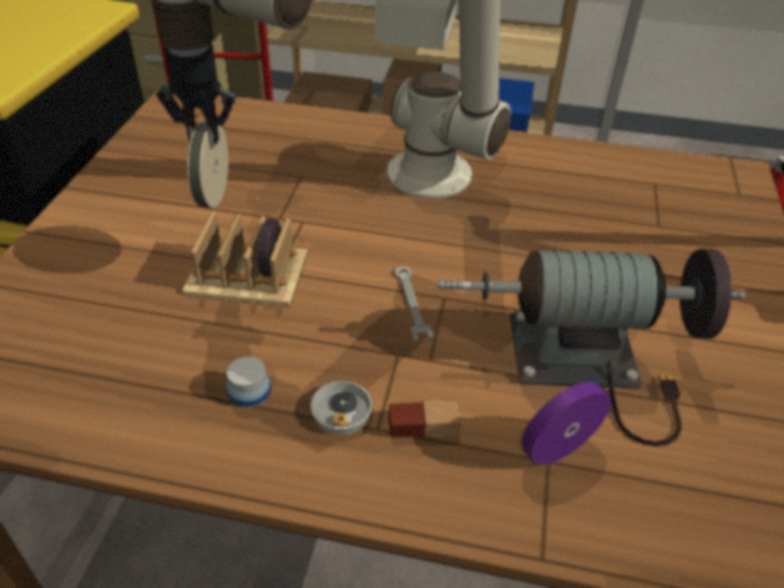

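View pics/side6.png

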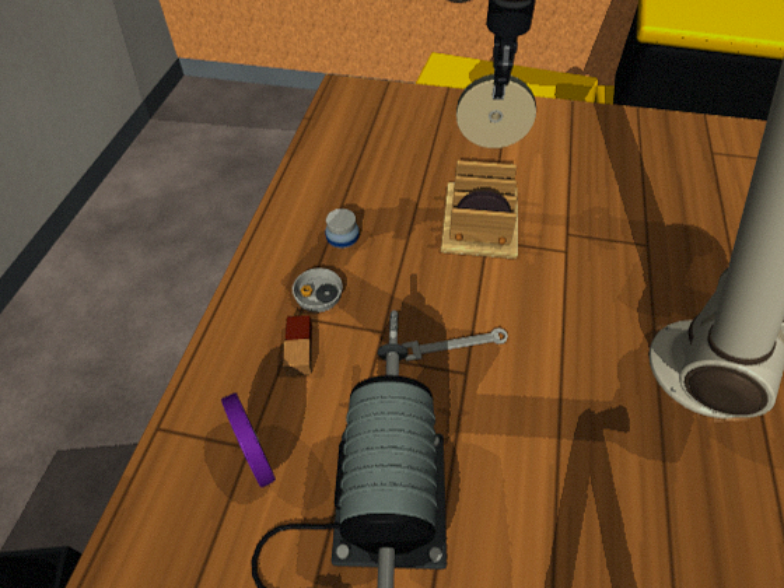

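The wheel is held above the end slot, with the rack's board tops visible on either side in the wrist view. I'll zoom in to refine the rack pose from those.

```bash
python3 - <<'E'
import cv2
im=cv2.imread("pics/wrist6.png")[150:360,215:475]
cv2.imwrite("pics/w6c.png",cv2.resize(im,None,fx=3,fy=2.8))
E
```

```text
(no output)
```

View pics/w6c.png

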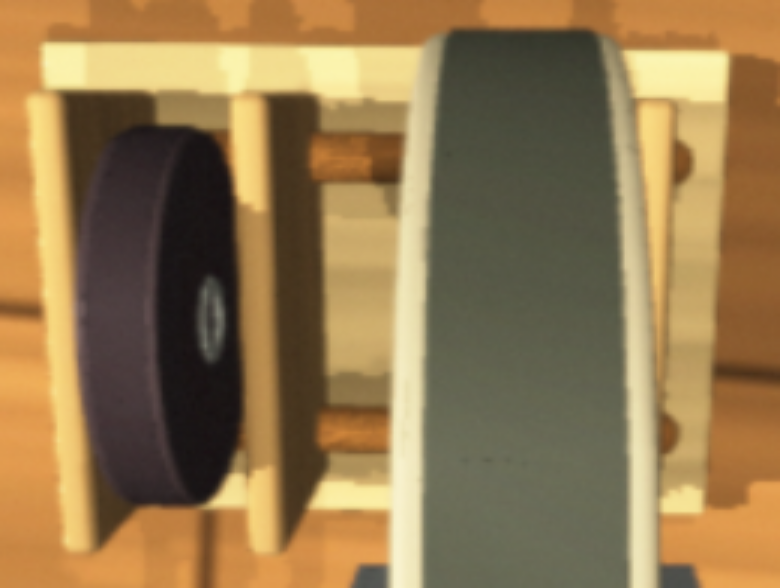

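```bash
cat > rk.py <<'E'
from plan import *
s=read_state()
px=np.array([(47,95),(80,550),(250,95),(266,552),(673,102),(43,45),(728,52),(703,512)])
M3=np.array([(65,75,100),(-65,75,100),(65,25,100),(-65,25,100),(65,-80,100),(80,105,14),(80,-105,14),(-80,-105,14)])
uv=np.c_[215+px[:,0]/3,150+px[:,1]/2.8]/1.4
W=np.array([wray(u,m[2],s) for u,m in zip(uv,M3)])
f=lambda q:(T(q,M3)-W)[:,:2].ravel()
r=least_squares(f,[443,-287,.09],x_scale=[100,100,.1]); print(r.x.round(3)); print(r.fun.reshape(-1,2).round(1))
for z in (215,):  # wheel faces at top of rim, in tool coords
    pass
q=r.x; print("slot_end",T(q,[(0,-50,99.5)]), "TCP in rack",inv(q,s["position"]))
# wheel centre along tool y from rim edges at forward end (z~215 centre height)
for c in (350,430): print(inv(q,wray(np.array([c,215])/1.4,248,s)))
E
python3 rk.py
```

```text
[ 4.4463e+02 -2.9375e+02  8.0000e-02]
[[ 1.5  1.3]
 [-2.2  0. ]
 [ 0.8  0.6]
 [-2.3 -0.2]
 [ 1.1 -1.5]
 [ 1.6  1.6]
 [ 0.8 -1. ]
 [-1.3 -0.8]]
slot_end [[ 448.62482416 -343.5896997    99.5       ]] TCP in rack [  0.75824406 -42.26762445]
[ 53.19150758 -25.68314243]
[ 53.69414616 -58.6469735 ]
```

The wrist view puts the rack 7 mm farther along -y than the fixed cameras do. The held wheel sits at a known TCP offset, so I'll use it to see which one agrees with the robot.

```bash
python3 - <<'E'
from plan import *
s=read_state(); p=s["position"]; a=.094
c=np.array([p[0],p[1],p[2]-188+147.5])
f=c+12.5*np.array([-np.sin(a),np.cos(a),0])
print("pred face centre scene*1.4",proj("scene",f)*1.4," side*1.4",proj("side",f)*1.4)
for d in ([0,-7,0],[5,0,0],[0,0,-5]): print(d,proj("scene",f+d)*1.4,proj("side",f+d)*1.4)
for n,(x,y,w,h) in {"scene":(150,90,110,160),"side":(430,50,130,220)}.items():
    im=cv2.imread(f"pics/{n}6.png")[y:y+h,x:x+w]; q=(proj(n,f)[0]*1.4-[x,y])*3.5
    im=cv2.resize(im,None,fx=3.5,fy=3.5,interpolation=cv2.INTER_CUBIC)
    t=np.linspace(0,2*np.pi,80); e=np.array([np.cos(a),np.sin(a),0])
    C=f+75*(np.cos(t)[:,None]*e+np.sin(t)[:,None]*np.array([0,0,1]))
    cv2.polylines(im,[np.int32((proj(n,C)*1.4-[x,y])*3.5)],True,(0,0,255),1)
    cv2.drawMarker(im,tuple(np.int32(q).tolist()),(0,0,255),0,12,1); cv2.imwrite(f"pics/chk_{n}.png",im[:600])
E
```

```text
pred face centre scene*1.4 [[213.46287669 163.87075514]]  side*1.4 [[494.00756322 114.14941159]]
[0, -7, 0] [[209.72685233 163.35574461]] [[494.38176082 112.00133569]]
[5, 0, 0] [[212.40133136 165.37637668]] [[491.39003331 113.8539392 ]]
[0, 0, -5] [[213.84922523 166.29290918]] [[493.66979395 116.38503081]]
```

View pics/chk_scene.png

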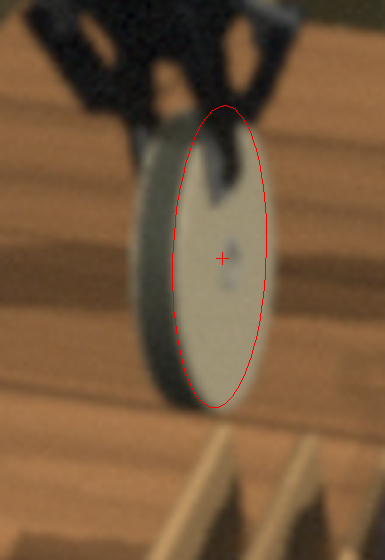

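View pics/chk_side.png

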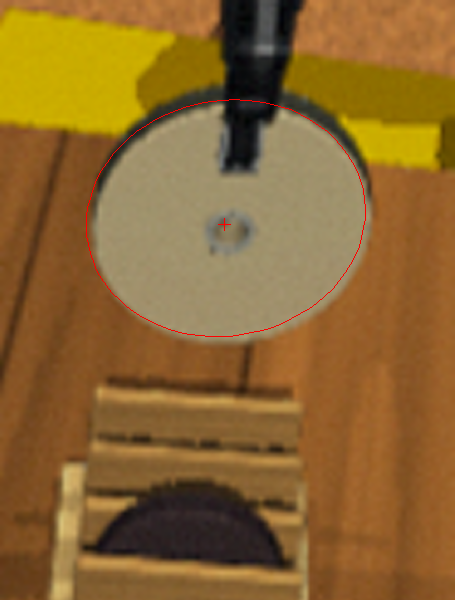

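Both fixed cameras draw the held wheel about 5 mm too far toward +y, so the rack in robot coordinates is near y≈-293, which agrees with the wrist. I'll shift 6.5 mm, come down to just above the board tops, and look again.

Request:
{"fn": "send_rows", "kwargs": {"translation": [[0, 0.003, 0.01], [0, 0.0065, 0.03], [0, 0.0065, 0.045], [0, 0.0065, 0.055], [0, 0.0065, 0.06], [0, 0.0065, 0.06], [0, 0.0065, 0.06]], "yaw": [0, 0, 0, 0, 0, 0, 0], "fingers": [255, 255, 255, 255, 255, 255, 255]}}

```text
clock: 8.15
position: [449.9, -342.5, 231.1]
ee_rot: [0.999, 0.048, 0.002, 0.001]
contact_force: [0.7, -0.1, -2.0]
gripper_width: 24.2
```

```bash
python3 - <<'E'
from plan import *
from bench import *
print(plan([448.6,-342.8,230],.094))
i=get_image("wrist");j=get_image("scene");k=get_image("side")
cv2.imwrite("pics/wrist7.png",cv2.resize(i,None,fx=1.4,fy=1.4))
cv2.imwrite("pics/scene7.png",cv2.resize(j[80:230,100:240],None,fx=4,fy=4,interpolation=cv2.INTER_CUBIC))
cv2.imwrite("pics/side7.png",cv2.resize(k[30:190,290:410],None,fx=3.7,fy=3.7,interpolation=cv2.INTER_CUBIC))
E
```

```text
{'t': 8.15, 'pos': array([ 449.9, -342.5,  231.1]), 'shift_m': array([-0.0014,  0.0001,  0.0011]), 'F': array([ 0.7, -0.1, -2. ]), 'w': 24.2, 'yaw_deg': np.float64(0.09)}
```

View pics/wrist7.png

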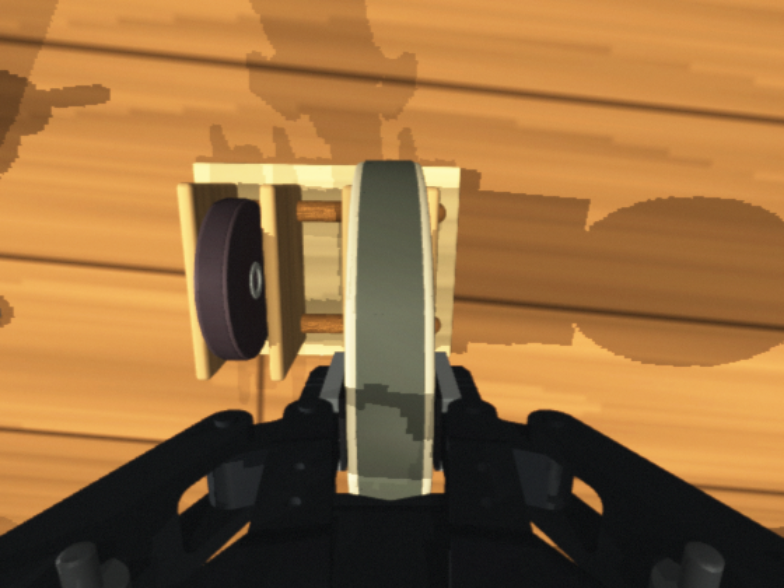

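View pics/scene7.png

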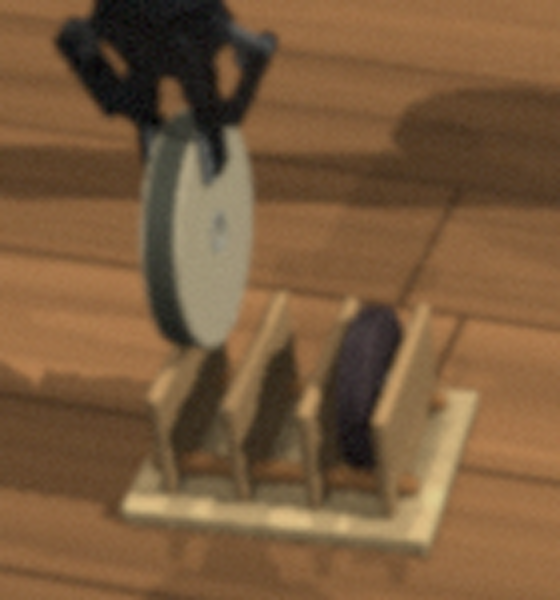

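View pics/side7.png

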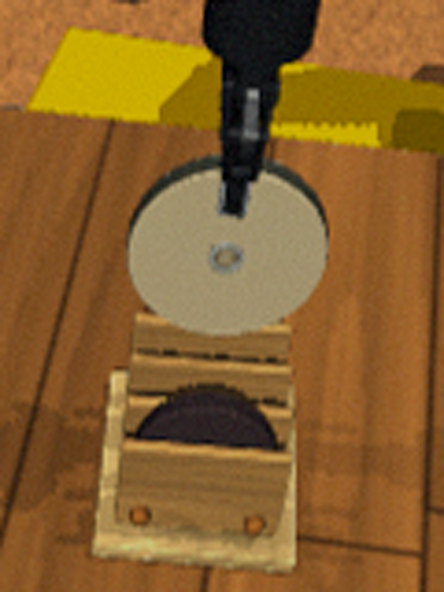

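The wrist view shows evenly spaced boards at columns 184, 267, 349 and 432 (board −75), so the end slot's centre is ≈390 and the wheel is at 389: aligned. Side-to-side also agrees within 2 mm. I'll lower it partway into the slot.

Request:
{"fn": "send_rows", "kwargs": {"translation": [[-0.001, 0, 0.012], [-0.001, 0, 0.025], [-0.001, 0, 0.038], [-0.001, 0, 0.05], [-0.001, 0, 0.062], [-0.001, 0, 0.07], [-0.001, 0, 0.074], [-0.001, 0, 0.075]], "yaw": [0, 0, 0, 0, 0, 0, 0, 0], "fingers": [255, 255, 255, 255, 255, 255, 255, 255]}}

```text
clock: 9.1
position: [449.1, -342.7, 155.7]
ee_rot: [0.999, 0.048, 0.001, 0.001]
contact_force: [0.4, 0.3, -1.7]
gripper_width: 24.5
```

```bash
python3 - <<'E'
from plan import *
from bench import *
print(plan([448.6,-342.8,140],.094),read_state()["wrist_torque"].round(2))
i=get_image("wrist");j=get_image("scene")
cv2.imwrite("pics/wrist8.png",cv2.resize(i,None,fx=1.4,fy=1.4))
cv2.imwrite("pics/scene8.png",cv2.resize(j[80:230,100:240],None,fx=4,fy=4,interpolation=cv2.INTER_CUBIC))
E
```

```text
{'t': 9.1, 'pos': array([ 449.1, -342.7,  155.7]), 'shift_m': array([-0.0005,  0.    ,  0.0157]), 'F': array([ 0.4,  0.3, -1.7]), 'w': 24.5, 'yaw_deg': np.float64(0.08)} [0.   0.01 0.05]
```

View pics/wrist8.png

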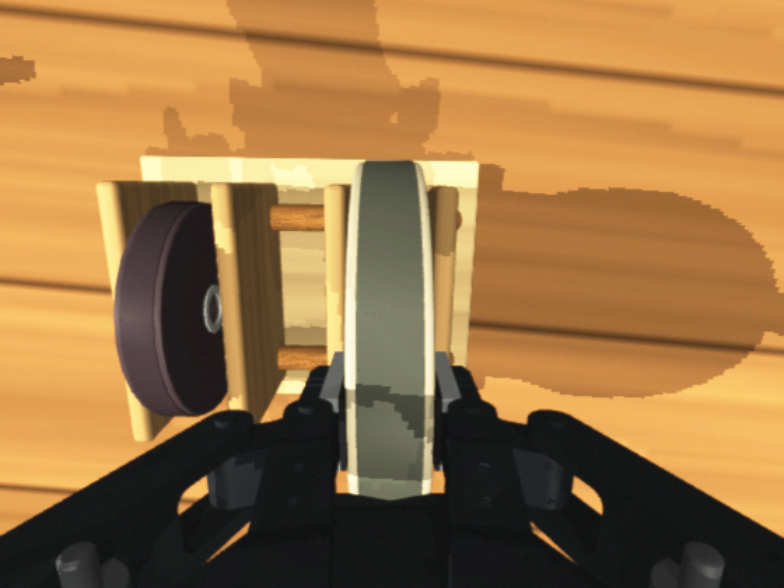

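View pics/scene8.png

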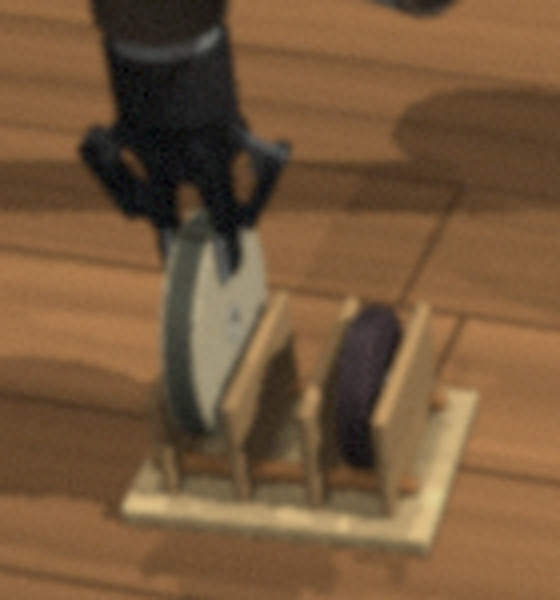

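The wheel is between its two boards, which stand at columns 337 and 447, and there's no contact force yet. I'll lower it slowly.

Request:
{"fn": "send_rows", "kwargs": {"translation": [[-0.0005, 0.0005, 0.003], [-0.0005, 0.0005, 0.006], [-0.0005, 0.0005, 0.009], [-0.0005, 0.0005, 0.011], [-0.0005, 0.0005, 0.012], [-0.0005, 0.0005, 0.012]], "yaw": [0, 0, 0, 0, 0, 0], "fingers": [255, 255, 255, 255, 255, 255]}}

```text
clock: 9.8
position: [448.9, -343.4, 144.3]
ee_rot: [0.999, 0.048, 0.002, 0.001]
contact_force: [0.3, -1.2, -1.8]
gripper_width: 24.1
```

Request:
{"fn": "send_rows", "kwargs": {"translation": [[0, 0, 0.001], [0, 0, 0.002], [0, 0, 0.003], [0, 0, 0.003]], "yaw": [0, 0, 0, 0], "fingers": [255, 255, 255, 255]}}

```text
clock: 10.2
position: [449.1, -343.5, 141.7]
ee_rot: [0.999, 0.048, 0.002, 0.001]
contact_force: [-0.2, -0.2, 0.1]
gripper_width: 24.4
```

Request:
{"fn": "send_rows", "kwargs": {"translation": [[0, 0, 0.001], [0, 0, 0.0015], [0, 0, 0.002], [0, 0, 0.002]], "yaw": [0, 0, 0, 0], "fingers": [255, 255, 255, 255]}}

```text
clock: 10.6
position: [449.6, -343.5, 141.4]
ee_rot: [0.999, 0.048, 0.002, 0.002]
contact_force: [-0.8, 3.0, 7.9]
gripper_width: 24.3
```

The wheel is supported: +8 N upward at TCP z=141, where I expected contact with the dowels at about 140. One look before release.

```bash
python3 - <<'E'
from plan import *
from bench import *
print(plan([448.6,-342.8,140],.094),read_state()["wrist_torque"].round(2))
j=get_image("scene");k=get_image("side")
a=cv2.resize(j[100:230,110:240],(590,590),interpolation=cv2.INTER_CUBIC)
cv2.imwrite("pics/scene9.png",a)
cv2.imwrite("pics/side9.png",cv2.resize(k[60:190,290:410],None,fx=4.5,fy=4.5,interpolation=cv2.INTER_CUBIC))
E
```

```text
{'t': 10.6, 'pos': array([ 449.6, -343.5,  141.4]), 'shift_m': array([-0.0009, -0.0008,  0.0014]), 'F': array([-0.8,  3. ,  7.9]), 'w': 24.3, 'yaw_deg': np.float64(0.13)} [ 1.15  0.65 -0.1 ]
```

View pics/scene9.png

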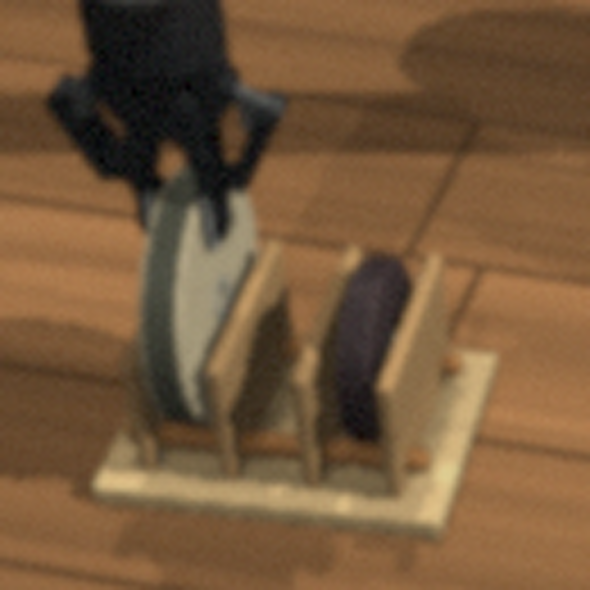

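View pics/side9.png

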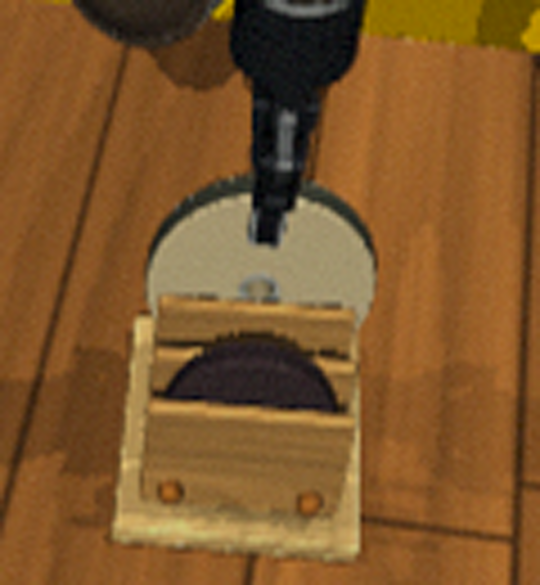

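The wheel stands in the end slot between boards 1 and 2, seated at the dowels near (195,425) in the scene crop. Releasing gently now.

Request:
{"fn": "send_rows", "kwargs": {"translation": [[0, 0, 0], [0, 0, 0], [0, 0, 0], [0, 0, 0], [0, 0, 0], [0, 0, 0], [0, 0, 0]], "yaw": [0, 0, 0, 0, 0, 0, 0], "fingers": [180, 170, 150, 130, 110, 100, 100]}}

```text
clock: 11.4
position: [449.5, -343.6, 141.3]
ee_rot: [0.999, 0.048, 0.002, 0.002]
contact_force: [-0.8, 0.2, -0.2]
gripper_width: 52.1
```

```bash
python3 - <<'E'
from plan import *
from bench import *
print(plan([448.6,-342.8,140],.094),read_state()["wrist_torque"].round(2))
cv2.imwrite("pics/wrist10.png",cv2.resize(get_image("wrist"),None,fx=1.4,fy=1.4))
E
```

```text
{'t': 11.4, 'pos': array([ 449.5, -343.6,  141.3]), 'shift_m': array([-0.0009, -0.0009,  0.0013]), 'F': array([-0.8,  0.2, -0.2]), 'w': 52.1, 'yaw_deg': np.float64(0.12)} [0.   0.02 0.01]
```

View pics/wrist10.png

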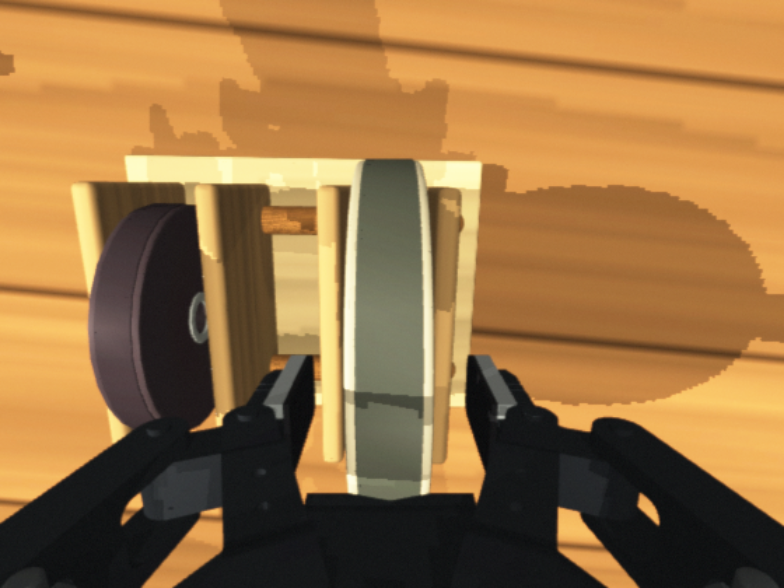

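The fingers are clear on both sides, the wheel stands still, and the force is near zero. I'll retract straight up.

Request:
{"fn": "send_rows", "kwargs": {"translation": [[0, 0, -0.008], [0, 0, -0.02], [0, 0, -0.04], [0, 0, -0.065], [0, 0, -0.095], [0, 0, -0.125], [0, 0, -0.14], [0, 0, -0.14]], "yaw": [0, 0, 0, 0, 0, 0, 0, 0], "fingers": [100, 100, 100, 100, 100, 100, 100, 100]}}

```text
clock: 12.25
position: [450.0, -343.9, 285.6]
ee_rot: [0.999, 0.048, 0.006, 0.004]
contact_force: [0.3, 0.2, -0.5]
gripper_width: 52.0
```

```bash
python3 - <<'E'
from plan import *
from bench import *
s=read_state();print(plan([448.6,-342.8,140],.094))
cv2.imwrite("pics/wrist11.png",cv2.resize(get_image("wrist"),None,fx=1.4,fy=1.4))
cv2.imwrite("pics/scene11.png",cv2.resize(get_image("scene"),None,fx=1.4,fy=1.4))
k=get_image("side");cv2.imwrite("pics/side11.png",cv2.resize(k[60:190,290:410],None,fx=4.5,fy=4.5,interpolation=cv2.INTER_CUBIC))
E
```

```text
{'t': 12.25, 'pos': array([ 450. , -343.9,  285.6]), 'shift_m': array([-0.0029, -0.0024,  0.1455]), 'F': array([ 0.3,  0.2, -0.5]), 'w': 52.0, 'yaw_deg': np.float64(0.15)}
```

View pics/wrist11.png

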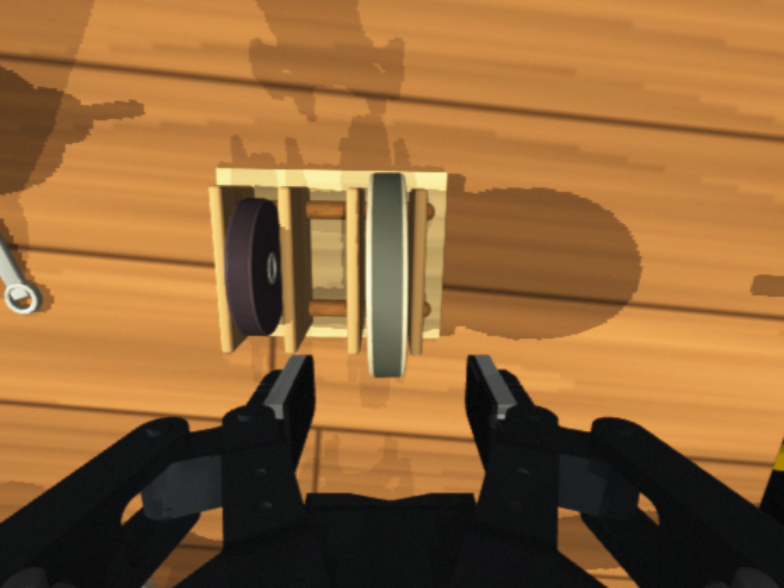

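View pics/scene11.png

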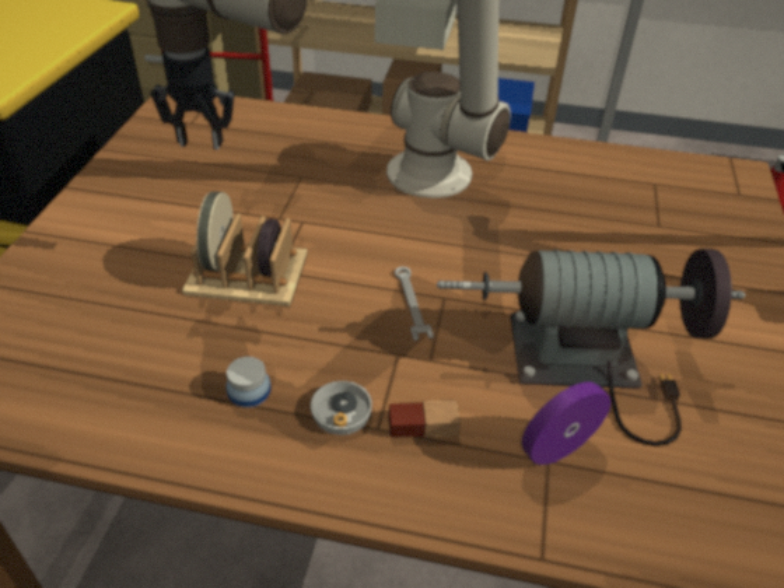

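View pics/side11.png

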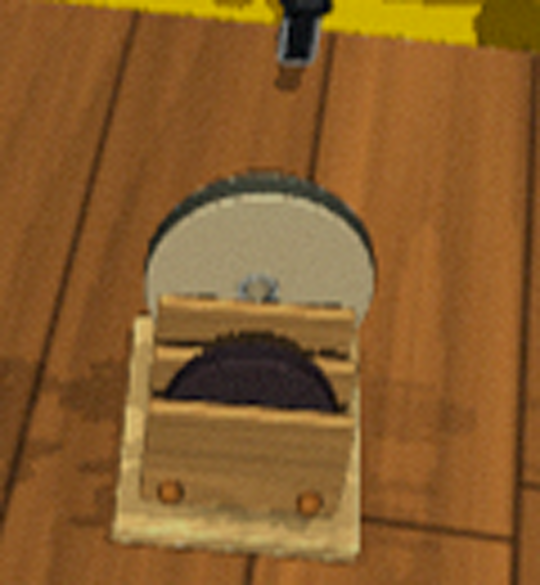

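The wheel stands upright and centred in the end slot, at wrist column 387 between boards at 354 and 419. The gripper is well clear, and the spare, dish, compound, tin and wrench haven't moved in the pictures. Handing in.

```bash
python3 -c "
from bench import *
print(job_done())"
```

```text
the job is handed in; nothing more can be done
None
```

The felt wheel is off the shaft and standing on edge in the empty end slot of the rack (y = -50). I handed the job in at about 12.4 s; no verdict is reported.

- **How it went:** I pinched the wheel at the top of the rim and lifted it about 3 mm to centre the bore. I then drew it about 110 mm along the shaft and off the tip, carried it over the rack and lowered it slowly. It touched down with about 8 N at TCP height 141 mm; I expected about 140. The fingers opened to 52 mm and went straight up, with force near zero.
- **Last checks:** In the final pictures the wheel is upright and centred between the two boards of its slot. Its hub and rim look the same before and after release. The spare, dish, compound, tin, wrench and purple wheel haven't visibly moved. I checked this by eye, without measuring final positions.
- **What disagreed:** The two fixed cameras put things about 5 mm farther toward +y than the robot and wrist camera did. I shifted 6.5 mm to follow the wrist camera before lowering, and the wheel went in without touching the boards hard (no force above 8 N in any reading).

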